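# Draw out the model scanner's carriage and open its clamp

## Robot

A 6-joint arm with a two-finger parallel gripper is mounted at the origin on the work surface. World frame = base frame: x ahead of the robot, y to its left, z up, the work surface at z = 0. Lengths are in mm, angles in rad, forces in N, time in s.
With the tool pointing down it reaches from about 375 to 900 mm from the base axis. Payload 3.1 kg.
Tool frame: the origin (TCP) lies at the very end of the fingers, on their centre line; the grasp point (between the pads) lies 19 mm behind it; x points along the fingers, y is the direction in which the jaws open and shut, and the axes are right-handed (so a half turn about x gives the same grasp; the last joint's range is limited). The gripper opens to 87 mm and grips with 3 to 60 N. Pads are 19 mm wide; open, the fingers measure 117 mm over their backs; the gripper's body (75 mm by 190 mm) begins 51 mm behind the grasp point.
Start: joints at [1.028, 0.527, 1.433, -0, 1.181, -0.178], TCP at [222.351, 584.086, 222.548] pointing down, gripper open.
Joint ranges: [-3.08, 3.08], [-0.75, 2.2], [0.22, 2.44], [-1.43, 4.57], [0, 2.65], [-2.85, 2.85]. Speed limits (rad/s): [2.79, 2.79, 3.14, 3.14, 3.14, 3.14].

## Interface

Orientations are given as a unit quaternion [x, y, z, w].
In Python, from plant import bot, vision, finish_job gives the robot as it stands.
- The arm moves only by the tool step_arm, never from a script. Its argument "deltas" is a list that holds one entry, the list of rows, each a list of 7 numbers: the finger opening in m, from 0 to 0.087, then the shift along the tool's x, y, z in m, then the turn, a rotation vector about the tool's x, y, z in degrees. A call has 1 to 5 rows; each row shifts and turns the pose as measured when the row begins, along the tool's axes as they then stand; what a row does not reach is not made up. A row lasts 1/12 s, in which the tool goes at most 41.7 mm and 7.16 degrees, less where a joint would pass 70% of its speed; a pose out of reach is approached as far as the arm can. A call is refused whole if a number of a shift passes 0.0417 or a number of a turn 7.16, either way. A call with a gripper value outside its range is refused whole. The fingers move at their own pace and stop on an object; "force" is the grip in N (left out, the last holds). Time passes only in rows, so rows that do not move let the fingers close. It gives the time, the measured TCP pose, the force and the opening at its end, in the units of the state.
- bot.observe(): the state, without advancing time (a new reading comes with each control period).
- vision.snapshot(name): name is "scene" or "top" or "wrist"; returns a dict with "pixels" (400x640x3 uint8, red, green, blue), "fx", "fy", "cx", "cy" (pixels), "extrinsics" (4x4, takes a point from camera to world coordinates); the wrist camera has in their place "tool_from_camera" (4x4, takes a point from camera to tool coordinates, whose origin is the TCP and whose axes are the tool frame's). Camera axes: x right, y down, z forward; pixel columns grow to the right and rows downward; lengths in mm; the calibration is good to about 2 mm. The wrist camera is an equidistant fisheye: a pixel r from the principal point sees the ray r / f radians off the axis. A picture is of the moment at which its call begins: read the wrist's pose just before it. There is no depth.
- finish_job(): hands the job in, once; it reports no verdict.
The state is a dict: "time_s": time; "q": joint angles; "joint_vel": joint speeds; "joint_torque": joint torques, N m; "tool_pos": TCP position; "orientation": TCP orientation; "force": force on the tool from outside, world axes, zero at the start; "wrist_torque": the same for the moment, N m; "grip_width": finger opening in mm.
Only numpy, scipy, OpenCV 4.12 (cv2) and the standard library are available. Lean on these libraries where they do the work, as an engineer would, in place of code of your own. Each camera call takes 0.05 s, during which the arm holds its last target.

## Task

The scan is finished. Hook a fingertip behind the upturned lip of the scanner's carriage and draw the carriage gently out along its rails all the way to its stop; then hook the lip of the clamp jaw that comes out with it in the same way and draw the jaw fully open, away from the cast, so that the dental cast lies free. Leave the cast lying where it is on the carriage, pinch or lift nothing, and do not disturb the other things on the desk.

Things in the scene. Friction and masses are not known exactly. Their poses are not given: they have to be found in the camera images.
- scanner: White desktop model scanner, fixed. Origin: on the desk, on its centre line, under the back face of the carriage lip with the carriage fully in. x points into its mouth, z up. Black base 200 wide, 36 high, from x -80 to 340 mm; white housing 260 wide, 250 high, from x 80 to 345, with an open mouth 190 wide between two cheeks, up to 145 above the desk; a dark panel slopes back above it.
- carriage (a joint): How far the carriage is drawn out, m: 0 fully in, 0.130 out at its stop; starts at 0. Moves straight to the scanner's -x against about 3 N of friction and stays where it is left. Its aluminium plate is 150 wide, 7 thick, its top 53 mm above the desk, from 24 mm in front of the lip's back face to 208 behind it.
- carriage_lip (a point): Aluminium lip along the carriage's front edge, moving with it: 150 wide (y), 22 high, upright flat back, front sloping over 24 mm so it cannot be pinched. This point: middle of the back face at its foot, on the plate, 53 mm above the desk. x points into the scanner, z up. Behind the back face the plate is bare for 71 mm with the jaw shut, 46 with it open.
- jaw (a joint): How far the clamp jaw is open, m: 0 shut against the cast, 0.025 fully open at its stop. It slides on the carriage to the scanner's -x against about 2 N of friction and stays where it is left. Shut at the start, its lip just inside the scanner's mouth.
- jaw_lip (a point): Dark steel lip along the jaw's front edge, 93 mm behind the carriage lip (68 when open): 108 wide (y), 20 high, upright flat back, front sloping over 22 mm. This point: middle of the back face at its foot, on the jaw's 4 mm slide plate, 57 mm above the desk. x points into the scanner, z up. Behind it a pocket 40 long, then the upright pad (10 thick, 104 wide, top 75 above the desk) against the cast.
- cast: Dental cast of white stone, an arch of teeth on a D-shaped foot 54 long, 60 wide, 22 high, about 110 g, lying loose on the carriage between the jaw's pad and a fixed back stop. Origin: centre of its underside; x points from the front teeth (towards the jaw) to the flat heel (towards the back stop).
- cast_seat (a point): The middle of the place on the carriage plate where the cast lies, between shut jaw and back stop; moves with the carriage.
- spare_cast: A second, equal dental cast standing loose on the desk, a bystander. Origin: centre of its underside.
- spray_can: Upright aluminium can of scanning spray, 48 across, 150 high, loose bystander. Origin: centre of its underside.
- articulator: White dental articulator (hinged jaw holder) with two plaster discs, about 95 by 90, 88 high, loose bystander. Origin: centre of its underside.
- brush: Cleaning brush 150 long lying on the desk, loose bystander. Origin: middle of its underside.

How it is judged:
By the outcome, as a careful person would: the job done as asked, in the order asked, and still so for the second after the job is handed in, with the robot touching nothing.
It also fails if it takes over 43 s, if anything falls off the work surface, if the arm or the gripper's body presses on something with over 40 N, if the wrist force passes 120 N, or if a joint passes its speed limit or range.

## Working session

There is one attempt and no reset: what is moved stays moved. The work goes in short steps, Python scripts to look and compute and a tool call to move; the robot and the scene stay as the last step left them, time stands still between calls to the robot, and variables do not carry over. Pictures are saved under pics/ and viewed, and the job is handed in when it is done.

Besides the shell and the picture viewer there is one more tool, called as name([rows], argument=value, ...), one row to a line, values as JSON. step_arm: Moves the arm, as the interface text tells. Its arguments: {"type":"object","properties":{"deltas":{"type":"array"},"force":{"type":"number"}},"required":["deltas"]}

```bash
ls; mkdir -p pics
python3 - <<'E'
from plant import bot, vision
import cv2
print(bot.observe())
for n in ["scene","top","wrist"]:
    s=vision.snapshot(n); cv2.imwrite(f"pics/{n}0.png",s["pixels"][:,:,::-1])
    print(n,{k:(v if k!="pixels" else 0) for k,v in s.items()})
E
```

```text
pics
{'time_s': 0.0, 'q': array([ 1.02849688e+00,  5.28484742e-01,  1.43387431e+00,  2.57758686e-05,
        1.18139562e+00, -1.78537392e-01]), 'joint_vel': array([-0.00057556,  0.00041331,  0.00020283,  0.00179143,  0.00011808,
       -0.00150594]), 'joint_torque': array([ 6.38904676e-04, -4.40025795e+01, -1.76600486e+01,  6.33775955e-02,
        5.82684169e-02, -1.67870544e-04]), 'tool_pos': array([221.98131029, 583.48309329, 221.56912421]), 'orientation': array([ 0.12719243,  0.69571962, -0.12861704,  0.6951647 ]), 'force': array([-0.28795062, -0.12589493,  0.43060214]), 'wrist_torque': array([ 0.01294633, -0.00461832,  0.01644271]), 'grip_width': 87.33652005186582}
scene {'pixels': 0, 'fx': 369.0665428629552, 'fy': 369.0665428629552, 'cx': 318.5785931920031, 'cy': 198.2769140609913, 'extrinsics': array([[-5.78005551e-01, -7.76262630e-01,  2.51646403e-01,
         2.23715410e+02],
       [-8.16027931e-01,  5.48763732e-01, -1.81540031e-01,
         1.63907034e+02],
       [ 2.82832235e-03, -3.10281639e-01, -9.50640471e-01,
         1.10113675e+03],
       [ 0.00000000e+00,  0.00000
[... 314 characters left out ...]
, -6.11390709e-03,
        -3.57749803e+01],
       [ 7.61508668e-03, -1.95639992e-01, -9.80646218e-01,
         1.20790252e+03],
       [ 0.00000000e+00,  0.00000000e+00,  0.00000000e+00,
         1.00000000e+00]])}
wrist {'pixels': 0, 'fx': 309.70691628693146, 'fy': 309.70691628693146, 'cx': 318.0042101031014, 'cy': 199.5449791444382, 'tool_from_camera': array([[-1.94049643e-04, -3.03351578e-01,  9.52878682e-01,
        -1.61811467e+02],
       [ 9.99999782e-01,  5.42168271e-04,  3.76246428e-04,
         2.86535500e-01],
       [-6.30755535e-04,  9.52878548e-01,  3.03351406e-01,
        -8.41920249e+01],
       [ 0.00000000e+00,  0.00000000e+00,  0.00000000e+00,
         1.00000000e+00]])}
```

View pics/scene0.png

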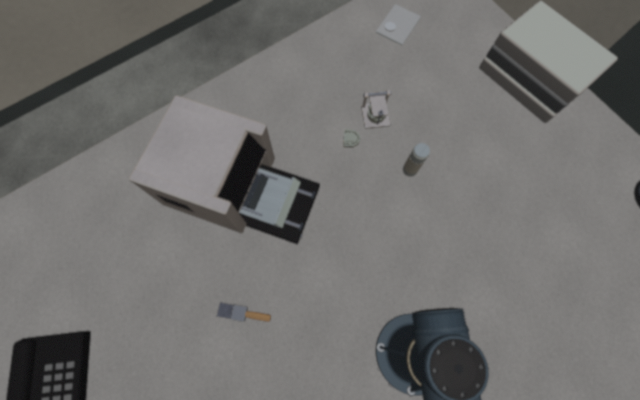

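View pics/top0.png

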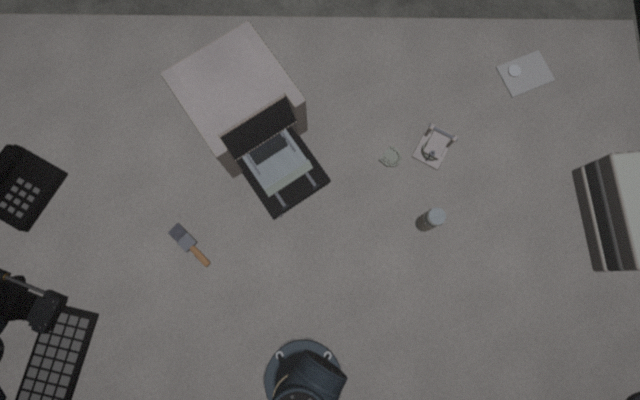

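View pics/wrist0.png

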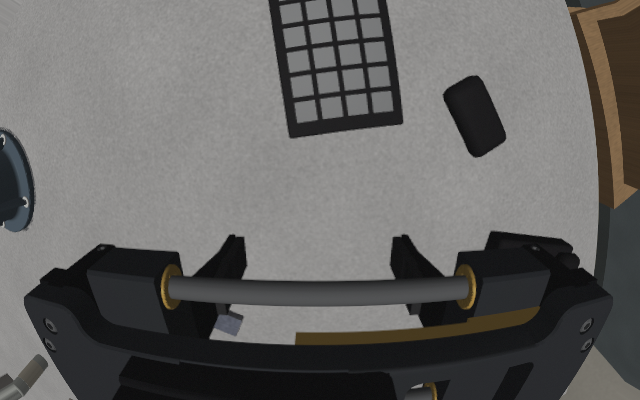

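The scene and top views show the scanner (top: base front corners near (275,217) and (329,180)). The carriage is the pale plate with its lip near (287,178), and the arm is well clear of it. I'll zoom in.

Run:
```python
import cv2
a=cv2.imread("pics/top0.png")[90:230,200:345]; cv2.imwrite("pics/topz.png",cv2.resize(cv2.convertScaleAbs(a,alpha=1.4),None,fx=4,fy=4,interpolation=cv2.INTER_CUBIC))
a=cv2.imread("pics/scene0.png")[120:255,190:330]; cv2.imwrite("pics/scenez.png",cv2.resize(cv2.convertScaleAbs(a,alpha=1.4),None,fx=4,fy=4,interpolation=cv2.INTER_CUBIC))
```

```text
(no output)
```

View pics/topz.png

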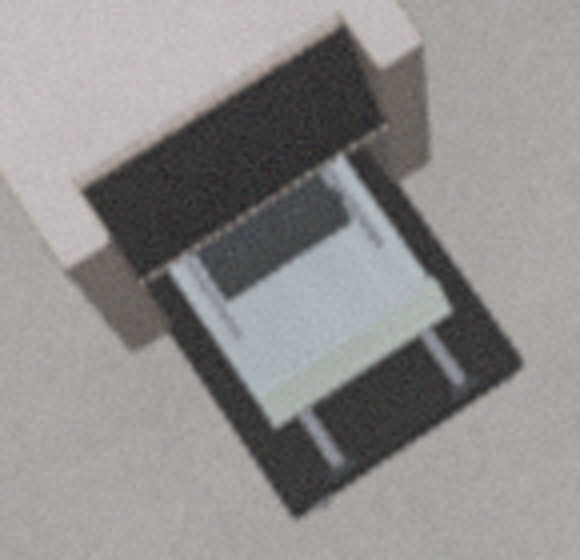

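View pics/scenez.png

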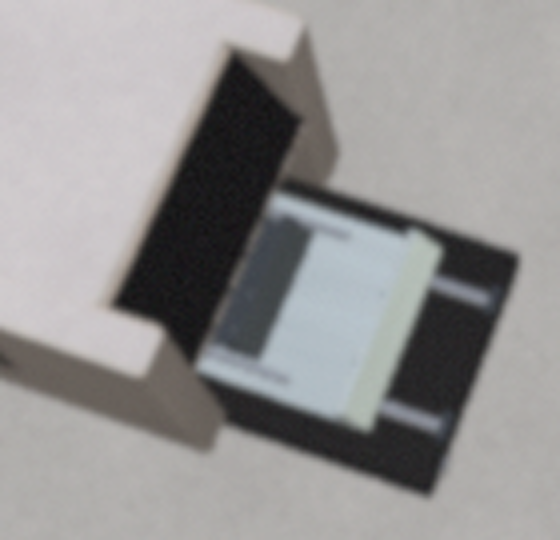

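```bash
cat > h.py <<'E'
import numpy as np
def ray(s,u,v):
    E=np.array(s["extrinsics"]);d=E[:3,:3]@np.array([(u-s["cx"])/s["fx"],(v-s["cy"])/s["fy"],1]);return E[:3,3],d
def onz(s,u,v,z):
    o,d=ray(s,u,v);return o+d*(z-o[2])/d[2]
E
python3 - <<'E'
from h import *
from plant import vision
T=vision.snapshot("top");S=vision.snapshot("scene")
def show(n,s,off,pts):
    P={}
    for k,(u,v,z) in pts.items():
        P[k]=onz(s,u/4-.375+off[0],v/4-.375+off[1],z);print(n,k,P[k].round(1))
    ks=list(P)
    for a,b in zip(ks[::2],ks[1::2]):
        d=P[b]-P[a];print("  len",np.linalg.norm(d).round(1),"mid",((P[a]+P[b])/2).round(1),"yaw x-in",np.degrees(np.arctan2(d[1],d[0])).round(1))
show("top",T,(200,90),dict(baseL=(297,518,36),baseR=(523,362,36),lipfL=(275,428,49),lipfR=(452,308,49),lipbL=(258,397,75),lipbR=(427,276,75),jwL=(230,299,57),jwR=(352,224,57),hL=(66,268,250),hR=(425,45,250)))
show("scene",S,(190,120),dict(baseL=(432,495,36),baseR=(520,256,36),lipfL=(370,432,49),lipfR=(442,246,49),lipbL=(342,422,75),lipbR=(408,230,75),jL=(262,358,57),jR=(312,232,57)))
E
```

```text
top baseL [429.4  87.6  36. ]
top baseR [543.6 -71.2  36. ]
top lipfL [491.2 103.6  49. ]
top lipfR [579.7 -20.   49. ]
top lipbL [507.8 112.8  75. ]
top lipbR [595.6  -2.6  75. ]
top jwL [582.7 137.4  57. ]
top jwR [639.1  52.1  57. ]
top hL [546.8 206.1 250. ]
top hR [690.1  -4.5 250. ]
  len 195.7 mid [486.5   8.2  36. ] yaw x-in -54.3
  len 152.0 mid [535.5  41.8  49. ] yaw x-in -54.4
  len 145.0 mid [551.7  55.1  75. ] yaw x-in -52.7
  len 102.2 mid [610.9  94.8  57. ] yaw x-in -56.5
  len 254.7 mid [618.5 100.8 250. ] yaw x-in -55.8
scene baseL [428.   90.5  36. ]
scene baseR [542.5 -69.5  36. ]
scene lipfL [490.1 102.1  49. ]
scene lipfR [579.5 -22.9  49. ]
scene lipbL [501.2 115.9  75. ]
scene lipbR [595.8  -4.8  75. ]
scene jL [580.6 136.6  57. ]
scene jR [643.   52.5  57. ]
  len 196.8 mid [485.2  10.5  36. ] yaw x-in -54.4
  len 153.7 mid [534.8  39.6  49. ] yaw x-in -54.4
  len 153.4 mid [548.5  55.6  75. ] yaw x-in -51.9
  len 104.7 mid [611.8  94.6  57. ] yaw x-in -53.4
```

```bash
cat >> h.py <<'E'
from scipy.spatial.transform import Rotation as R
YAW=np.radians(35.3); X=np.array([np.cos(YAW),np.sin(YAW),0]); O=np.array([552.5,55,0])
Rt=np.column_stack([[0,0,-1],np.cross(X,[0,0,-1]),X])
def W(x,y,z): return O+x*X+y*np.array([-X[1],X[0],0])+np.array([0,0,z])
def go(target):
    from plant import bot
    s=bot.observe(); r=R.from_quat(s["orientation"]); p=np.array(s["tool_pos"])
    d=r.inv().apply(target-p); rv=np.degrees((r.inv()*R.from_matrix(Rt)).as_rotvec())
    loc=(p-O); print("t",s["time_s"],"pos",p.round(1),"scanner",[round(float(loc@X),1),round(float(loc@np.array([-X[1],X[0],0])),1),round(p[2],1)],"\n tool delta",d.round(1),"rotvec",rv.round(1),"q",np.round(s["q"],2),"F",s["force"].round(1),"w",round(s["grip_width"],1))
E
python3 - <<'E'
from h import *
go(W(-130,0,215)); print(W(-130,0,215))
from plant import bot
print(R.from_quat(bot.observe()["orientation"]).as_matrix().round(2))
E
```

```text
t 0.25 pos [222.2 583.8 222.1] scanner [36.0, 622.5, np.float64(222.1)] 
 tool delta [   7.5 -484.6  424.4] rotvec [-56.1  -0.    0. ] q [ 1.03  0.53  1.43  0.    1.18 -0.18] F [0.5 0.1 0.1] w 87.1
[446.40211329 -20.12149117 215.        ]
[[-0.    0.36  0.93]
 [-0.    0.93 -0.36]
 [-1.   -0.   -0.  ]]
```

step_arm([
  [[0,0,-0.03,0.026,-7,0,0],[0,0,-0.033,0.022,-7,0,0],[0,0,-0.035,0.018,-7,0,0],[0,0,-0.037,0.014,-7,0,0],[0,0,-0.039,0.009,-7,0,0]],
], force=10)

```text
time_s: 0.67
tool_pos: [289.2, 406.2, 220.5]
orientation: [-0.084, 0.701, 0.088, 0.703]
force: [0.4, 0.1, 0.5]
grip_width: 61.7
```

Run:
```python
from h import *
go(W(-130,0,215))
```

```text
t 0.6667 pos [289.2 406.2 220.5] scanner [-11.9, 438.8, np.float64(220.5)] 
 tool delta [   3.2 -451.7   49.7] rotvec [-21.3   0.2  -0.3] q [ 0.73  0.36  1.75  0.    1.03 -1.09] F [0.4 0.1 0.5] w 61.7
```

step_arm([
  [[0,0,-0.04,0.004,-7,0,0],[0,0,-0.04,-0.002,-7,0,0],[0,0,-0.04,-0.007,-7,0,0],[0,0,-0.04,-0.009,0,0,0],[0,0,-0.04,-0.009,0,0,0]],
])

```text
time_s: 1.08
tool_pos: [350.2, 225.0, 220.2]
orientation: [-0.198, 0.676, 0.202, 0.68]
force: [1.5, -1.2, 0.1]
grip_width: 28.4
```

step_arm([
  [[0,0,-0.04,-0.009,0,0,0],[0,0,-0.04,-0.009,0,0,0],[0,0,-0.04,-0.009,0,0,0],[0,0,-0.04,-0.009,0,0,0],[0,0,-0.04,-0.009,0,0,0]],
])

```text
time_s: 1.5
tool_pos: [420.5, 28.2, 220.4]
orientation: [-0.198, 0.675, 0.202, 0.682]
force: [0.9, 0.6, -0.6]
grip_width: 1.8
```

Run:
```python
from h import *
go(W(-130,0,215))
```

```text
t 1.5 pos [420.5  28.2 220.4] scanner [-123.2, 54.4, np.float64(220.4)] 
 tool delta [  5.3 -54.7  -4.5] rotvec [-2.4  0.6 -0.1] q [-0.21  0.25  1.93  0.01  0.96 -2.36] F [ 0.9  0.6 -0.6] w 1.8
```

step_arm([
  [[0,0.005,-0.03,-0.002,-2.4,0.5,0],[0,0,-0.025,0.0,0,0,0],[0,0,0,0.03,0,0,0],[0,0,0,0.03,0,0,0],[0,0,0,0,0,0,0]],
])

```text
time_s: 1.92
tool_pos: [506.4, 0.9, 216.3]
orientation: [-0.209, 0.673, 0.206, 0.678]
force: [0.7, -0.5, -0.5]
grip_width: 0.2
```

Run:
```python
from h import *
go(W(25,0,140))
from plant import vision
import cv2
cv2.imwrite("pics/w1.png",vision.snapshot("wrist")["pixels"][:,:,::-1])
```

```text
t 1.9167 pos [506.4   0.9 216.3] scanner [-68.9, -17.5, np.float64(216.3)] 
 tool delta [76.7 19.8 93.2] rotvec [-1.1  0.3  0.4] q [-0.22  0.37  1.74 -0.    1.02 -2.39] F [ 0.7 -0.5 -0.5] w 0.2
```

View pics/w1.png

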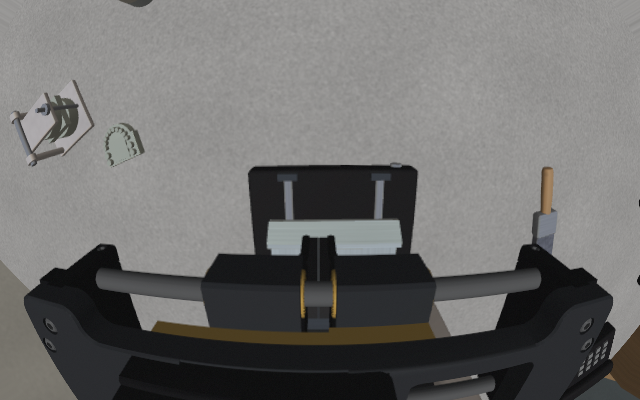

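```bash
cat >> h.py <<'E'
def wonz(s,o,u,v,z):
    r=R.from_quat(o["orientation"]).as_matrix(); T=np.array(s["tool_from_camera"])
    a,b=u-s["cx"],v-s["cy"]; rr=np.hypot(a,b); th=rr/s["fx"]
    d=np.array([a/rr*np.sin(th),b/rr*np.sin(th),np.cos(th)])
    d=r@(T[:3,:3]@d); p=r@T[:3,3]+o["tool_pos"]; P=p+d*(z-p[2])/d[2]
    l=P-O; return P.round(1),[round(float(l@X),1),round(float(l@np.array([-X[1],X[0],0])),1)]
E
python3 - <<'E'
from h import *
from plant import vision,bot
import cv2
o=bot.observe();s=vision.snapshot("wrist")
for u,v,z in [(249,169,36),(417,169,36),(268,221,50),(401,221,50),(266,246,75),(402,246,75)]: print(u,v,z,*wonz(s,o,u,v,z))
cv2.imwrite("pics/w1z.png",cv2.resize(s["pixels"][150:300,230:430,::-1],None,fx=4,fy=4,interpolation=cv2.INTER_CUBIC))
E
```

```text
249 169 36 [539.1 -71.4  36. ] [-83.9, -95.4]
417 169 36 [429.   88.7  36. ] [-81.3, 98.8]
268 221 50 [575.  -20.7  50. ] [-25.4, -74.8]
401 221 50 [488.3 106.8  50. ] [-22.5, 79.4]
266 246 75 [591.   -9.3  75. ] [-5.8, -74.7]
402 246 75 [506.6 115.6  75. ] [-2.5, 76.0]
```

View pics/w1z.png

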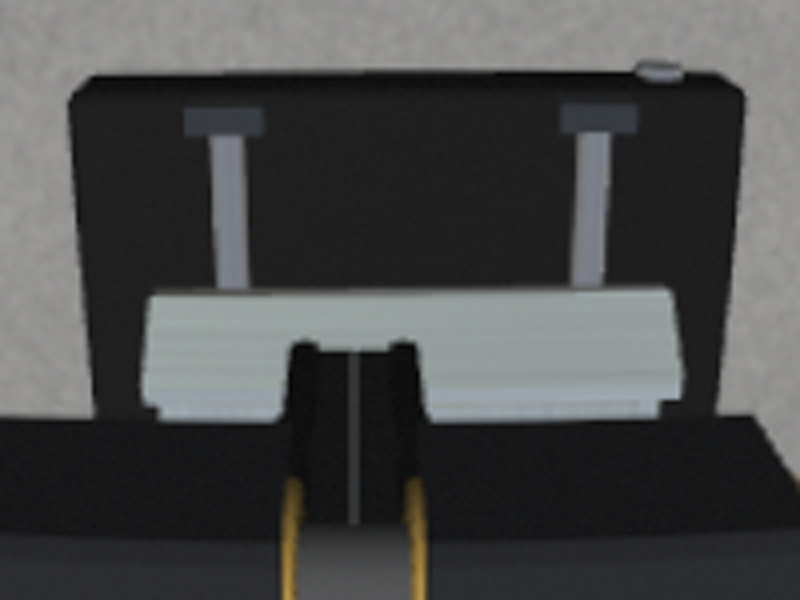

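step_arm([
  [[0,0.025,0.01,0.03,-0.7,0.3,0.3],[0,0.03,0.009,0.03,0,0,0],[0,0.025,0,0.025,0,0,0],[0,0,0,0.008,0,0,0],[0,0,0,0,0,0,0]],
])

```text
time_s: 2.43
tool_pos: [564.5, 70.4, 133.9]
orientation: [-0.213, 0.678, 0.212, 0.671]
force: [0.7, -0.2, 0.2]
grip_width: 0.5
```

```bash
sed -i 's/YAW=np.radians(35.3)/YAW=np.radians(35.0)/; s/552.5,55,0/551.5,55.5,0/' h.py
python3 - <<'E'
from h import *
go(W(21,0,59))
E
```

```text
t 2.4333 pos [564.5  70.4 133.9] scanner [19.2, 4.8, np.float64(133.9)] 
 tool delta [74.9 -5.   2.5] rotvec [-0.  -0.5 -0.1] q [-0.07  0.57  1.65 -0.    0.93 -2.25] F [ 0.7 -0.2  0.2] w 0.5
```

step_arm([
  [[0,0.025,-0.004,0.003,0,-0.5,0],[0,0.025,0,0,0,0,0],[0,0.015,0,0,0,0,0],[0,0.005,0,0,0,0,0],[0,0.0,0,0,0,0,0]],
])

```text
time_s: 2.85
tool_pos: [565.7, 66.6, 68.4]
orientation: [-0.213, 0.674, 0.213, 0.674]
force: [-0.5, -0.3, 0.4]
grip_width: 0.7
```

```bash
python3 - <<'E'
from h import *
from plant import vision
import cv2
go(W(21,0,59))
for n,(a,b,c,d) in dict(top=(90,240,200,360),scene=(110,260,180,340)).items():
    cv2.imwrite(f"pics/{n}2.png",cv2.resize(vision.snapshot(n)["pixels"][a:b,c:d,::-1],None,fx=3,fy=3,interpolation=cv2.INTER_CUBIC))
E
python3 -c "
import cv2,numpy as np
cv2.imwrite('pics/c2.png',np.vstack([cv2.imread('pics/top2.png'),cv2.imread('pics/scene2.png')])[:, :] if 0 else cv2.resize(np.hstack([cv2.imread('pics/top2.png'),cv2.imread('pics/scene2.png')]),(800,375)))"
```

```text
t 2.85 pos [565.7  66.6  68.4] scanner [18.0, 1.0, np.float64(68.4)] 
 tool delta [ 9.4 -1.   3. ] rotvec [0.1 0.  0. ] q [-0.08  0.67  1.7   0.    0.77 -2.26] F [-0.5 -0.3  0.4] w 0.7
```

View pics/c2.png

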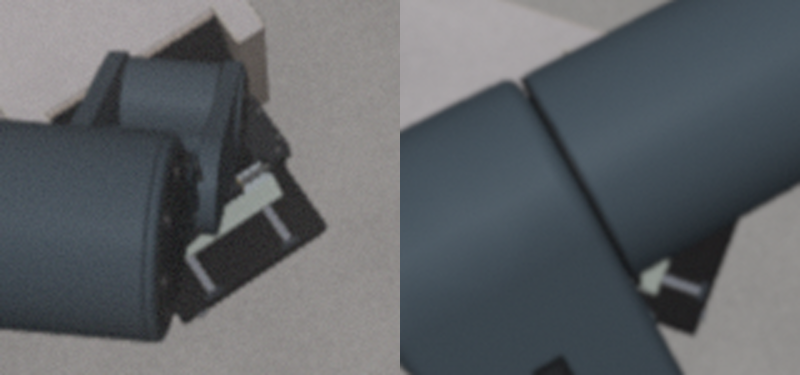

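The arm hides the fingertip in both views, but the pose is consistent and there's no contact. I'll lower to about z 59 and then draw slowly.

step_arm([
  [[0,0.006,0,0,0,0,0],[0,0.004,0,0,0,0,0],[0,0,0,-0.004,0,0,0],[0,0,0,-0.004,0,0,0],[0,0,0,0,0,0,0]],
])

```text
time_s: 3.37
tool_pos: [562.8, 61.1, 63.7]
orientation: [-0.215, 0.67, 0.212, 0.678]
force: [0.3, -0.5, 0.6]
grip_width: 0.5
```

step_arm([
  [[0,0,0,-0.004,0,0,0],[0,0,0,-0.004,0,0,0],[0,0,0,-0.004,0,0,0],[0,0,0,-0.004,0,0,0],[0,0,0,-0.004,0,0,0]],
])

```text
time_s: 3.78
tool_pos: [548.7, 50.6, 64.2]
orientation: [-0.214, 0.667, 0.211, 0.682]
force: [1.5, 2.9, -1.4]
grip_width: 0.5
```

Run:
```python
from h import *
go(W(-120,0,59))
from plant import bot
print(X@bot.observe()["force"])
```

```text
t 3.7833 pos [548.7  50.6  64.2] scanner [-5.1, -2.4, np.float64(64.2)] 
 tool delta [   3.     2.5 -115. ] rotvec [0.  1.1 0.6] q [-0.11  0.66  1.76  0.01  0.7  -2.3 ] F [ 1.5  2.9 -1.4] w 0.5
2.869111633809451
```

step_arm([
  [[0,0.002,0.001,-0.005,0,0.8,0.4],[0,0.002,0.001,-0.005,0,0.4,0.2],[0,0.001,0.001,-0.005,0,0.2,0],[0,0,0,-0.005,0,0.2,0],[0,0,0,-0.005,0,0.2,0]],
])

```text
time_s: 4.2
tool_pos: [528.1, 36.6, 60.5]
orientation: [-0.215, 0.677, 0.21, 0.672]
force: [2.8, 2.1, 0.4]
grip_width: 0.2
```

Run:
```python
from h import *
go(W(-120,0,59))
from plant import bot,vision
print(X@bot.observe()["force"])
import cv2
cv2.imwrite("pics/w3.png",vision.snapshot("wrist")["pixels"][:,:,::-1])
```

```text
t 4.2 pos [528.1  36.6  60.5] scanner [-30.0, -2.0, np.float64(60.5)] 
 tool delta [  2.3   2.1 -90. ] rotvec [-0.  -0.6  0.3] q [-0.14  0.65  1.8  -0.02  0.69 -2.31] F [2.8 2.1 0.4] w 0.2
3.476249878734925
```

View pics/w3.png

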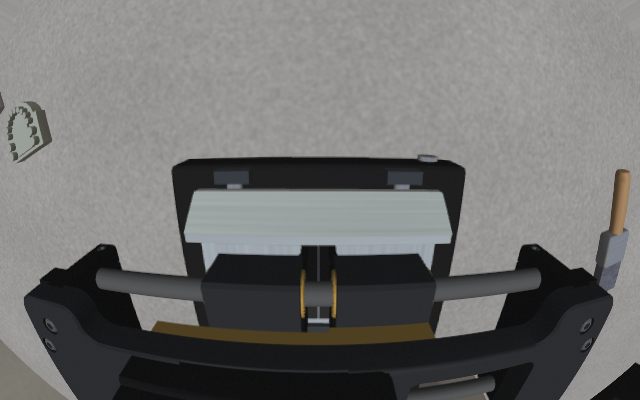

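The lip is drawn out to about 40 mm with the finger hooked behind it, at 3 to 3.5 N. I'll keep going.

step_arm([
  [[0,0.001,0.001,-0.005,0,-0.4,0.2],[0,0,0.001,-0.005,0,0,0],[0,0,0,-0.005,0,0,0],[0,0,0,-0.005,0,0,0],[0,0,0,-0.005,0,0,0]],
])

```text
time_s: 4.67
tool_pos: [505.0, 21.7, 59.6]
orientation: [-0.214, 0.674, 0.212, 0.674]
force: [3.9, 1.1, -0.2]
grip_width: 0.6
```

step_arm([
  [[0,0,0,-0.005,0,0.2,0],[0,0,0,-0.005,0,0,0],[0,0,0,-0.005,0,0,0],[0,0,0,-0.005,0,0,0],[0,0,0,-0.005,0,0,0]],
])

```text
time_s: 5.08
tool_pos: [482.0, 5.7, 59.6]
orientation: [-0.214, 0.676, 0.211, 0.673]
force: [3.1, 1.3, -0.4]
grip_width: 0.5
```

Run:
```python
from h import *
go(W(-120,0,60))
from plant import bot,vision
print(X@bot.observe()["force"])
```

```text
t 5.0833 pos [482.    5.7  59.6] scanner [-85.5, -1.0, np.float64(59.6)] 
 tool delta [ -0.2   1.  -34.5] rotvec [ 0.  -0.3  0.2] q [-0.22  0.62  1.92 -0.01  0.6  -2.39] F [ 3.1  1.3 -0.4] w 0.5
3.320793210099792
```

step_arm([
  [[0,0,0,-0.005,0,-0.2,0.2],[0,0,0,-0.005,0,0,0],[0,0,0,-0.004,0,0,0],[0,0,0,-0.004,0,0,0],[0,0,0,-0.003,0,0,0]],
])

```text
time_s: 5.5
tool_pos: [462.3, -8.0, 59.6]
orientation: [-0.212, 0.675, 0.213, 0.673]
force: [3.3, 1.3, -1.0]
grip_width: 0.5
```

step_arm([
  [[0,0,0,-0.003,0,0,0],[0,0,0,-0.003,0,0,0],[0,0,0,-0.002,0,0,0],[0,0,0,-0.002,0,0,0],[0,0,0,-0.002,0,0,0]],
])

```text
time_s: 5.92
tool_pos: [456.3, -12.5, 59.8]
orientation: [-0.209, 0.672, 0.21, 0.679]
force: [8.7, 10.4, -2.6]
grip_width: 0.3
```

Run:
```python
from h import *
go(W(-120,0,60))
from plant import bot,vision
print(X@bot.observe()["force"])
```

```text
t 5.9167 pos [456.3 -12.5  59.8] scanner [-117.0, -1.1, np.float64(59.8)] 
 tool delta [-0.3  1.  -3. ] rotvec [-0.5  0.6  0. ] q [-0.28  0.6   1.99  0.01  0.54 -2.46] F [ 8.7 10.4 -2.6] w 0.3
13.105725892872352
```

step_arm([
  [[0,0,0,-0.003,0,0.3,0],[0,0,0,-0.003,0,0,0],[0,0,0,-0.003,0,0,0],[0,0,0,-0.003,0,0,0]],
])

```text
time_s: 6.25
tool_pos: [456.5, -12.6, 60.0]
orientation: [-0.204, 0.667, 0.206, 0.687]
force: [9.9, 14.1, -3.2]
grip_width: 0.2
```

Run:
```python
from h import *
go(W(-120,0,60))
from plant import bot,vision
o=bot.observe();print(X@o["force"])
import cv2
cv2.imwrite("pics/w4.png",vision.snapshot("wrist")["pixels"][:,:,::-1])
```

```text
t 6.25 pos [456.5 -12.6  60. ] scanner [-116.9, -1.3, np.float64(60.0)] 
 tool delta [-0.1  1.2 -3.1] rotvec [-1.3  1.6  0.3] q [-0.29  0.6   2.    0.04  0.52 -2.48] F [ 9.9 14.1 -3.2] w 0.2
16.191383163461804
```

View pics/w4.png

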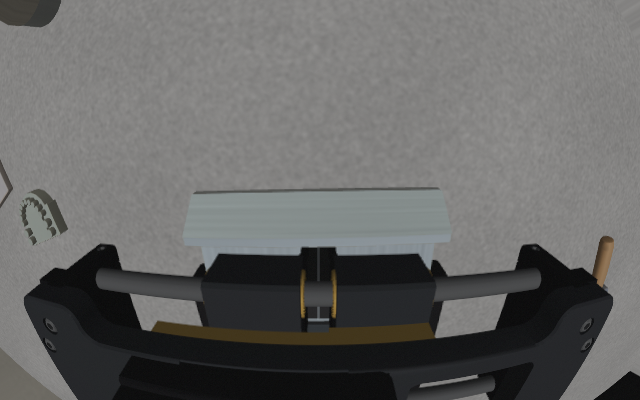

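The force rose to 16 N with no more motion at the expected 126–130 mm, so the carriage is at its stop. I'll unload, lift clear and look.

step_arm([
  [[0,0,0,0.006,-1.3,1.6,0.3],[0,0,0,0.006,0,0,0],[0,0.0,0,0.003,0,0,0],[0,-0.02,0,0,0,0,0],[0,-0.03,0,0,0,0,0]],
])

```text
time_s: 6.72
tool_pos: [459.4, -1.1, 105.6]
orientation: [-0.209, 0.682, 0.218, 0.666]
force: [0.5, -0.4, -0.4]
grip_width: 0.7
```

step_arm([
  [[0,-0.04,0,0.0,0,0,0],[0,-0.04,0,-0.01,0,0,0],[0,-0.04,-0.03,-0.02,0,0,0],[0,0,-0.04,-0.01,0,0,0],[0,0,-0.04,-0.01,0,0,0]],
])

```text
time_s: 7.13
tool_pos: [474.1, -107.5, 221.1]
orientation: [-0.209, 0.686, 0.225, 0.66]
force: [0.8, -0.4, -0.6]
grip_width: 0.4
```

Run:
```python
from h import *
go(W(-12,0,130))
from plant import bot,vision
import cv2
for n in ["wrist","top","scene"]:
    im=vision.snapshot(n)["pixels"][:,:,::-1]; cv2.imwrite(f"pics/{n}5.png",im)
a=cv2.imread("pics/top5.png")[90:240,200:360];b=cv2.imread("pics/scene5.png")[110:260,180:340]
cv2.imwrite("pics/c5.png",cv2.resize(np.hstack([a,b]),(800,375),interpolation=cv2.INTER_CUBIC))
```

```text
t 7.1333 pos [ 474.1 -107.5  221.1] scanner [-156.9, -89.1, np.float64(221.1)] 
 tool delta [ 89.9  84.1 148.6] rotvec [ 0.8 -1.6 -1.9] q [-0.45  0.36  1.74 -0.01  1.08 -2.64] F [ 0.8 -0.4 -0.6] w 0.4
```

View pics/c5.png

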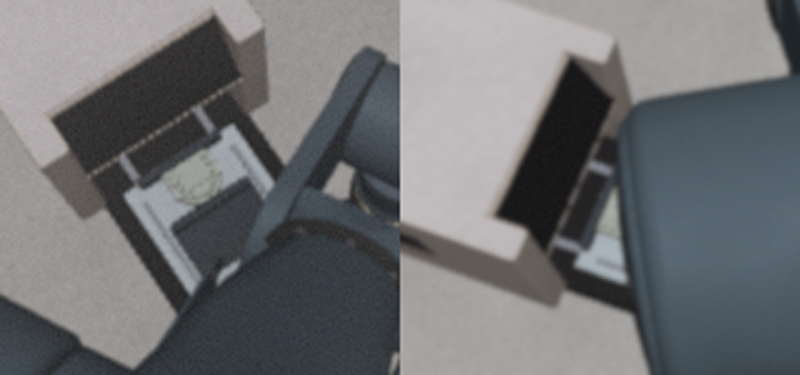

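View pics/wrist5.png

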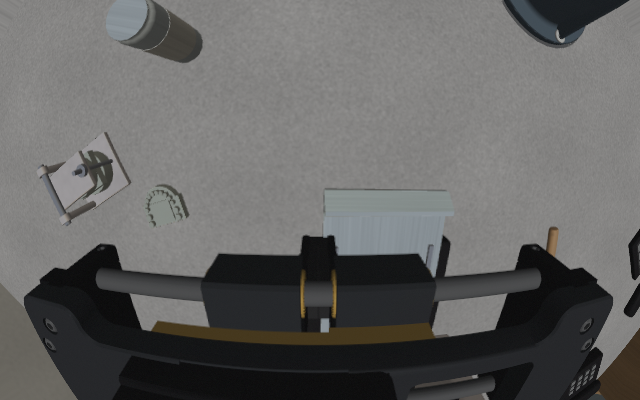

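Run:
```python
import cv2
a=cv2.imread("pics/top5.png")[125:215,240:320]; cv2.imwrite("pics/topz5.png",cv2.resize(cv2.convertScaleAbs(a,alpha=1.8),None,fx=6.6,fy=6.6,interpolation=cv2.INTER_CUBIC))
```

```text
(no output)
```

View pics/topz5.png

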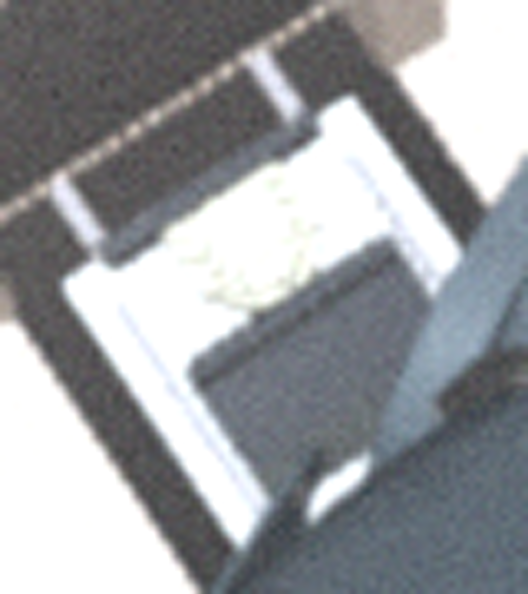

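Run:
```python
from h import *
from plant import vision
T=vision.snapshot("top")
for u,v,z in [(188,365,75),(388,242,75),(202,388,75),(402,262,75),(340,470,60)]:
    P=onz(T,u/6.6-.42+240,v/6.6-.42+125,z); l=P-O
    print(P.round(1),round(float(l@X),1),round(float(l@np.array([-X[1],X[0],0])),1))
```

```text
[533.4 102.8  75. ] 12.3 49.1
[587.8  19.7  75. ] 9.2 -50.1
[523.5  96.6  75. ] 0.7 49.7
[579.   13.6  75. ] -1.5 -50.1
[492.  39.  60.] -58.2 20.6
```

Run:
```python
from h import *
go(W(-18,0,135))
```

```text
t 7.3333 pos [ 474.1 -107.8  218.9] scanner [-157.1, -89.4, np.float64(218.9)] 
 tool delta [ 83.   85.1 142.3] rotvec [ 0.5 -1.7 -2.1] q [-0.45  0.37  1.74 -0.01  1.08 -2.63] F [-0.6 -0.1  0.5] w 0.6
```

step_arm([
  [[0,0.01,0.024,0.03,0.4,-1.5,-1.9],[0,0.02,0.024,0.034,0,0,0],[0,0.02,0.022,0.034,0,0,0],[0,0.02,0.018,0.034,0,0,0],[0,0.01,0,0.01,0,0,0]],
])

```text
time_s: 7.75
tool_pos: [529.4, 45.9, 137.9]
orientation: [-0.209, 0.679, 0.212, 0.671]
force: [-0.4, -0.3, -0.1]
grip_width: 0.3
```

Run:
```python
from h import *
go(W(-18,0,63))
```

```text
t 7.75 pos [529.4  45.9 137.9] scanner [-23.6, 4.8, np.float64(137.9)] 
 tool delta [74.8 -5.4  6.4] rotvec [-0.4 -0.6 -0.5] q [-0.12  0.53  1.74 -0.    0.89 -2.3 ] F [-0.4 -0.3 -0.1] w 0.3
```

step_arm([
  [[0,0.01,-0.005,0.006,-0.3,-0.5,-0.4],[0,0.018,0,0,0,0,0],[0,0.015,0,0,0,0,0],[0,0,0,0,0,0,0]],
])

```text
time_s: 8.08
tool_pos: [526.9, 55.8, 87.6]
orientation: [-0.214, 0.68, 0.221, 0.666]
force: [-0.4, 0.7, -0.9]
grip_width: 0.7
```

Run:
```python
from h import *
go(W(-18,0,63))
from plant import vision
import cv2
cv2.imwrite("pics/w6.png",vision.snapshot("wrist")["pixels"][:,:,::-1])
```

```text
t 8.0833 pos [526.9  55.8  87.6] scanner [-20.0, 14.4, np.float64(87.6)] 
 tool delta [ 24.4 -14.8   2.2] rotvec [ 0.8 -0.9 -0.9] q [-0.11  0.61  1.77  0.    0.78 -2.3 ] F [-0.4  0.7 -0.9] w 0.7
```

View pics/w6.png

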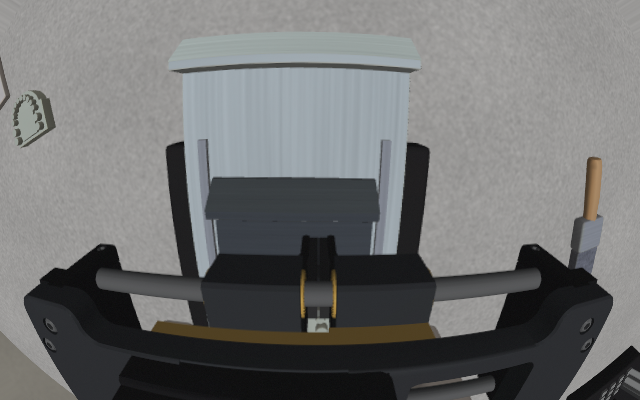

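The wrist view shows the jaw lip's front foot at row 178, its top edge at row 219 and columns 207–379, and the finger tips behind it. I'll measure from that.

Run:
```python
from h import *
from plant import vision,bot
o=bot.observe();s=vision.snapshot("wrist")
for u,v,z in [(170,68,75),(419,67,75),(211,178,58),(377,178,58),(207,217,77),(379,219,77)]: print(*wonz(s,o,u,v,z))
go(W(-18,0,63))
```

```text
[488.5 -80.2  75. ] [-129.4, -75.0]
[404.4  40.6  75. ] [-129.0, 72.2]
[536.9 -23.3  58. ] [-57.2, -56.2]
[473.6  65.8  58. ] [-57.9, 53.1]
[552.7 -10.1  77. ] [-36.7, -54.5]
[491.7  77.2  77. ] [-36.6, 52.0]
t 8.1833 pos [528.4  55.2  89.7] scanner [-19.1, 13.0, np.float64(89.7)] 
 tool delta [ 26.5 -13.3   1.2] rotvec [ 0.7 -0.7 -0.7] q [-0.11  0.61  1.77  0.    0.78 -2.3 ] F [ 0.3 -0.2 -0.3] w 0.1
```

step_arm([
  [[0,0.004,-0.009,0.002,0.6,-0.7,-0.7],[0,0.008,-0.004,0,0,0,0],[0,0.007,0,0,0,0,0],[0,0,0,0,0,0,0]],
])

```text
time_s: 8.52
tool_pos: [539.1, 45.0, 72.0]
orientation: [-0.214, 0.672, 0.212, 0.676]
force: [0.1, -0.3, 0.5]
grip_width: 0.5
```

Run:
```python
from h import *
go(W(-17,0,63))
```

```text
t 8.5167 pos [539.1  45.   72. ] scanner [-16.2, -1.5, np.float64(72.0)] 
 tool delta [ 9.   1.6 -0.8] rotvec [0.1 0.3 0.2] q [-0.12  0.64  1.77  0.    0.72 -2.31] F [ 0.1 -0.3  0.5] w 0.5
```

step_arm([
  [[0,0.005,0,0,0,0,0],[0,0.005,0,0,0,0,0],[0,0,0,-0.003,0,0.3,0.2],[0,0,0,-0.003,0,0,0],[0,0,0,-0.003,0,0,0]],
])

```text
time_s: 8.93
tool_pos: [532.5, 38.8, 61.2]
orientation: [-0.213, 0.674, 0.212, 0.675]
force: [0.6, 2.2, -0.1]
grip_width: 0.1
```

Run:
```python
from h import *
go(W(-52,0,63))
```

```text
t 8.9333 pos [532.5  38.8  61.2] scanner [-25.1, -2.8, np.float64(61.2)] 
 tool delta [ -1.8   2.8 -26.9] rotvec [0. 0. 0.] q [-0.14  0.66  1.79 -0.    0.7  -2.32] F [ 0.6  2.2 -0.1] w 0.1
```

Contact at x ≈ -25, where it was predicted. I'll draw gently.

step_arm([
  [[0,-0.001,0.001,-0.003,0,0,0],[0,0,0,-0.003,0,0,0],[0,0,0,-0.003,0,0,0],[0,0,0,-0.003,0,0,0],[0,0,0,-0.003,0,0,0]],
])

```text
time_s: 9.35
tool_pos: [520.7, 30.8, 63.0]
orientation: [-0.213, 0.672, 0.212, 0.677]
force: [2.3, 2.9, -1.2]
grip_width: 0.7
```

step_arm([
  [[0,0,0,-0.003,0,0,0],[0,0,0,-0.003,0,0,0],[0,0,0,-0.002,0,0,0],[0,0,0,-0.002,0,0,0],[0,0,0,-0.002,0,0,0]],
])

```text
time_s: 9.77
tool_pos: [512.9, 25.1, 63.3]
orientation: [-0.211, 0.67, 0.21, 0.681]
force: [6.3, 10.2, -5.2]
grip_width: 0.6
```

Run:
```python
from h import *
go(W(-52,0,62))
from plant import bot
print(X@bot.observe()["force"])
```

```text
t 9.7667 pos [512.9  25.1  63.3] scanner [-49.0, -2.7, np.float64(63.3)] 
 tool delta [ 1.2  2.7 -3. ] rotvec [-0.4  0.8  0.3] q [-0.17  0.63  1.85  0.01  0.64 -2.36] F [ 6.3 10.2 -5.2] w 0.6
10.956178425252594
```

step_arm([
  [[0,0,0,-0.003,0,0.4,0],[0,0,0,-0.003,0,0.2,0],[0,0,0,-0.003,0,0.2,0],[0,0,0,-0.003,0,0,0]],
])

```text
time_s: 10.1
tool_pos: [513.1, 25.0, 63.5]
orientation: [-0.207, 0.666, 0.206, 0.686]
force: [6.6, 10.1, -3.2]
grip_width: 0.4
```

Run:
```python
from h import *
go(W(-52,0,62))
from plant import bot,vision
o=bot.observe();print(X@o["force"])
import cv2
s=vision.snapshot("wrist")
cv2.imwrite("pics/w7.png",s["pixels"][:,:,::-1])
```

```text
t 10.1 pos [513.1  25.   63.5] scanner [-48.9, -3.0, np.float64(63.5)] 
 tool delta [ 1.4  2.9 -3.2] rotvec [-1.   1.5  0.5] q [-0.18  0.63  1.86  0.02  0.63 -2.36] F [ 6.6 10.1 -3.2] w 0.4
11.211057103758995
```

View pics/w7.png

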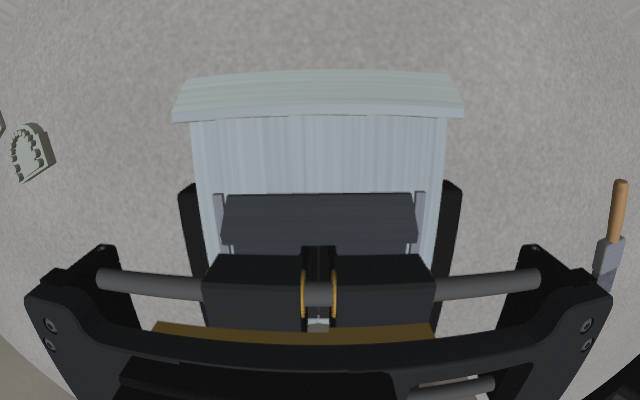

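The jaw is at its stop. I'll back off 8 mm (the pocket leaves about 18), lift, then swing away to check.

step_arm([
  [[0,0,0,0.006,-0.5,0.8,0.3],[0,0,0,0.002,0,0,0],[0,-0.01,0,0,0,0,0],[0,-0.02,0,0,0,0,0],[0,-0.03,0,0,0,0,0]],
])

```text
time_s: 10.57
tool_pos: [512.2, 29.5, 120.8]
orientation: [-0.208, 0.677, 0.213, 0.674]
force: [1.2, -0.4, -1.1]
grip_width: 0.4
```

Run:
```python
from h import *
go(W(-52,0,62))
```

```text
t 10.5667 pos [512.2  29.5 120.8] scanner [-47.1, 1.2, np.float64(120.8)] 
 tool delta [58.8 -1.7 -4.8] rotvec [-0.4 -0.1 -0.5] q [-0.16  0.53  1.8   0.01  0.81 -2.34] F [ 1.2 -0.4 -1.1] w 0.4
```

step_arm([
  [[0,-0.04,0,0.0,0,0,0],[0,-0.03,0,-0.03,0,0,0],[0,0,0,-0.04,0,0,0],[0,0,0,-0.035,0,0,0],[0,0,0.03,-0.02,0,0,0]],
])

```text
time_s: 10.98
tool_pos: [399.1, -23.0, 200.8]
orientation: [-0.215, 0.67, 0.208, 0.679]
force: [1.1, 0.4, 1.0]
grip_width: 0.5
```

step_arm([
  [[0,0,0.04,0.008,0,0,0],[0,0,0.04,0.008,0,0,0],[0,0,0.04,0.008,0,0,0],[0,0,0.04,0.008,0,0,0],[0,0,0.04,0.008,0,0,0]],
])

```text
time_s: 11.4
tool_pos: [307.9, 161.6, 201.4]
orientation: [-0.208, 0.674, 0.199, 0.68]
force: [0.5, -0.0, 0.5]
grip_width: 0.5
```

step_arm([
  [[0,0,0.04,0.008,0,0,0],[0,0,0.04,0.008,0,0,0],[0,0,0.04,0.008,0,0,0],[0,0,0.03,0.006,0,0,0],[0,0,0,0,0,0,0]],
])

```text
time_s: 11.82
tool_pos: [240.4, 308.4, 202.2]
orientation: [-0.21, 0.674, 0.2, 0.68]
force: [-0.8, -0.6, -0.0]
grip_width: 0.9
```

Run:
```python
from h import *
go(W(-52,0,62))
from plant import vision
import cv2
for n in ["top","scene"]: cv2.imwrite(f"pics/{n}8.png",vision.snapshot(n)["pixels"][:,:,::-1])
a=cv2.imread("pics/top8.png");cv2.imwrite("pics/topz8.png",cv2.resize(cv2.convertScaleAbs(a[95:245,200:350],alpha=1.6),None,fx=4,fy=4,interpolation=cv2.INTER_CUBIC))
```

```text
t 11.8167 pos [240.4 308.4 202.2] scanner [-109.8, 385.6, np.float64(202.2)] 
 tool delta [ 146.5 -381.9   65.9] rotvec [-1.3  0.3  0.9] q [ 0.63  0.25  2.01 -0.02  0.88 -1.51] F [-0.8 -0.6 -0. ] w 0.9
```

View pics/top8.png

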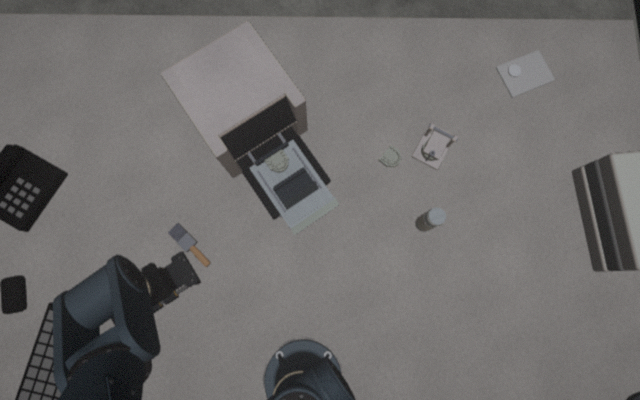

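View pics/topz8.png

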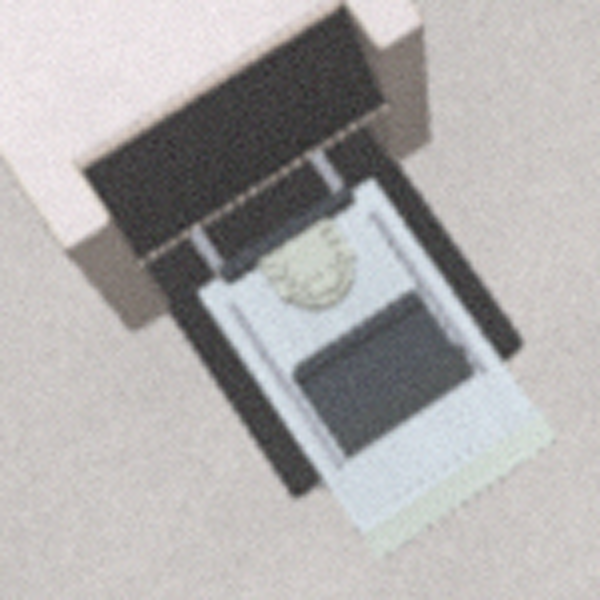

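The cast lies free at its seat against the back stop, there's a clear gap to the pad, and the bystanders haven't moved. A last numeric check of the travels.

Run:
```python
from h import *
from plant import vision
T=vision.snapshot("top")
m={}
def mid(o,a,b,z):
    P=[onz(T,u/4-.375+o[0],v/4-.375+o[1],z) for u,v in (a,b)];return float((sum(P)/2-O)@X)
l0=mid((200,90),(275,428),(452,308),49);l1=mid((200,95),(378,560),(553,435),49)
j0=mid((200,90),(230,299),(352,224),57);j1=mid((200,95),(347,458),(472,373),57)
print("carriage",l0-l1,"jaw",(j0-j1)-(l0-l1), "lipfront-jawfront",j1-l1)
```

```text
carriage 129.13385240737998 jaw 23.345738395258053 lipfront-jawfront 68.83670527569295
```

```bash
python3 -c "
from plant import finish_job
print(finish_job())"
```

```text
the job is handed in; nothing more can be done
None
```

The carriage is out to its stop, the clamp jaw is fully open, and the cast lies free. I handed the job in at about 12 s. I used the closed fingertips behind each lip in turn, then moved the arm clear so it touches nothing.

- **Carriage:** it moved at about 3 N until it stopped, where the force rose to 16 N with no further motion. The top camera gives about 129 mm of travel, against 130 nominal.
- **Jaw:** it also stopped against rising force, about 11 N, after roughly 24 mm at the fingertip. The camera gives 23.3 mm, against 25 nominal. That is short by about the calibration error, so I take the force stop as the sign that it is fully open.
- **Cast and desk:** the last picture shows the cast on its seat at the back stop with a clear gap to the pad. The other things on the desk look undisturbed by eye.
- **Disagreement:** before the jaw pull, the top view put the jaw's pad up to 7 mm nearer the front than predicted. The wrist camera showed the jaw lip where it should be with the jaw shut, and I relied on that.

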